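# Find the heavy side of a rotor on the balancing stand and hold it down

### The job

Lift the rotor out of its cradle and set its square arbor into the two V rests of the blue balancing stand, and let go. One side of the rotor is heavier: nothing marks it, it shows only in how the rotor turns when it is turned and let go. Find it, then turn the rotor so that its heavy side points straight down and finish still holding the rotor's rim between the fingers, keeping it still, with the arbor down in both rests; do not drop the rotor or disturb the other things on the bench.

Things in the scene. Friction and masses are not known exactly. Their poses are not given: they have to be found in the camera images.
- arbor: dark steel bar, 12 mm square, 130 mm long, along its own x; origin at its middle = centre of the rotor it carries. It stands on edge (diamond section, as the V rests need). Brass collars, 26 mm in diameter, lie 28 to 34 mm either side of the middle. With rotor it weighs about 0.6 kg. At the start the rotor's rim lies in the cradle, its plane upright, its axis level 75 mm above the bench.
- rotor (a joint): rotor angle on the arbor (endless), right-handed about the arbor's +x; at 0 the red mark is at the arbor's +z, at +pi/2 at its -y. Stiff greased bearing: let go, the rotor turns slowly, without overshoot, for up to 2 s towards heavy side down, but friction stops it 15 to 35 degrees short, on the side it came from (same angle from either side). Let go as near to heavy side up, it stays put.
- red_mark (a point): red stripe on the rim, 60 mm from the axis; frame turns with the rotor: x along the axis, z out through red. The rotor: aluminium disc 120 mm in diameter, 20 mm thick, hub 36 mm in diameter and 40 mm long. Marks at 29 mm radius and on the rim: red (rotor +z), yellow (+y), blue (-z), white (-y); 12 black dots at 48 mm radius. The heavy side lies at any angle to the marks, new each time.
- stand: fixed stand: blue base 130 x 120 x 12 mm (x, y), two steel uprights 10 mm thick, their middles 45 mm either side of the origin along the stand's x, each ending in an upward 90 degree V, 34 mm wide at the mouth, bottom at 86.5 mm and tips at 104 mm above the bench. Origin under the base's middle, z up. The arbor lies along the stand's x, either way round, the rotor between the uprights (80 mm apart inside).
- stand_seat (a point): where the middle of the arbor lies when it is seated in both rests: 95 mm above the bench, midway between the uprights (10 mm of play along the stand's x is fine); axes as the stand's
- cradle: fixed cradle of grey and white plastic, base 70 x 130 x 10 mm; two black rubber slopes carry the rotor's rim between two white cheeks 40 mm high and 24 mm apart; origin under its middle. The rotor's arbor lies along its x at the start.
- amber_bottle: amber bottle, 51 mm in diameter, 89 mm high, orange cap; leave alone (origin at the foot)
- strip_box: green box 36 x 70 x 31 mm; leave alone
- cover_slips: small blue box 30 x 56 x 25 mm; leave alone
- petri_1: glass culture dish 60 mm in diameter, 14 mm high; leave alone
Not all that is in view belongs to the job. There is more than one size of the stand; the job needs the smaller.

How it is judged:
On the way:
1. the rotor's arbor lies in both V rests of the stand and the rotor has been let go (horizontal distance between arbor and stand_seat below 0.014 m and y of arbor in the frame of stand_seat between -0.005 and 0.005 m and z of arbor in the frame of stand_seat between -0.004 and 0.005 m and angle between the x axis of arbor and the x axis of stand, either way round below 0.1 rad and contact force between the fingers and arbor below 0.05 N), for 0.3 s.
At the end, for the whole second after the job is handed in: The arbor lies in both V rests (within 5 mm across the stand and in height, 14 mm along it, 0.1 rad in direction), the fingers hold the rotor with over 2 N, it stands still (below 0.4 rad/s, arbor below 50 mm/s), and its heavy side points straight down within 0.19 rad (11 degrees) (horizontal distance between arbor and stand_seat below 0.014 m and y of arbor in the frame of stand_seat between -0.005 and 0.005 m and z of arbor in the frame of stand_seat between -0.004 and 0.005 m and angle between the x axis of arbor and the x axis of stand, either way round below 0.1 rad and contact force between the fingers and arbor above 2 N and angle between slug_weight's own z axis and vertical below 0.19 rad and velocity of joint rotor between -0.4 and 0.4 rad/s and linear speed of arbor below 0.05 m/s); the arm keeps its last pose, push and grip.
It fails at once if the rotor is dropped (its centre comes below 50 mm above the bench) (height (world z) of arbor below 0.05 m).
It fails at once if another thing on the bench is moved by more than 30 mm (distance of any of amber_bottle, strip_box, cover_slips, petri_1 from where it was at the start of the episode above 0.03 m).
It also fails if it takes over 72 s, if anything falls off the work surface, if the arm or the gripper's body presses on something with over 40 N, if the wrist force passes 120 N, or if a joint passes its speed limit or range.

### The arm

A 6-joint arm with a two-finger parallel gripper is mounted at the origin on the work surface; the furniture and walls round the work are solid. World frame = base frame: x ahead of the robot, y to its left, z up, the work surface at z = 0. Lengths are in m, angles in rad, forces in N, time in s.
With the tool pointing down it reaches from about 0.25 to 0.85 m from the base axis. Payload 12.5 kg.
Tool frame: the origin (TCP) lies midway between the tips of the shut fingers; the grasp point (between the pads) lies robot.grip_depth behind it (robot.grip_depth is the distance from the TCP to the grasp point, in m); z points along the fingers, x is the direction in which the jaws open and shut, and the axes are right-handed (so a half turn about z gives the same grasp; the last joint's range is limited). The gripper opens to 93 mm and grips with 3 to 60 N. Pads are 15 mm wide; open, the fingers measure 128 mm over their backs; the gripper's body (75 mm by 188 mm) begins 65 mm behind the grasp point.
Start: joints at [-1.229, 0.351, 1.652, -0, 1.139, -0.085], TCP at [0.228, -0.501, 0.219] pointing down, gripper open.
Joint ranges: [-2.75, 2.75], [-0.79, 2.1], [0.01, 2.65], [-1.57, 4.71], [0.07, 3.14], [-2.87, 2.87]. Speed limits (rad/s): [2.22, 2.22, 2.79, 3.14, 3.14, 3.14].

### API

Orientations are given as [roll, pitch, yaw] about the fixed x, y, z axes, in that order (R = Rz(yaw) Ry(pitch) Rx(roll)).
In Python, from cell import get_obs, viewer, ticket, robot gives the robot as it stands.
- The arm moves only by the tool jog_arm, never from a script. Its argument "plan" is a list of rows, each a list of 5 numbers: the shift along the tool's x, y, z in mm, then the turn about the tool's z in degrees, then the closure, from 0 (fully open) to 1 (shut). In form: [[x, y, z, twist, claw], ...]. A call has 1 to 12 rows; each row is the pose to reach, as a shift and turn from the pose commanded when the call began, along the tool's axes at that moment; what a row does not reach only later rows make up. A row lasts 1/10 s, in which the tool goes at most 50 mm and 8.59 degrees, less where a joint would pass 70% of its speed; a pose out of reach is approached as far as the arm can. A call with a gripper value outside its range is refused whole. The fingers move at their own pace and stop on an object; the grip force is fixed at half the most. Time passes only in rows, so rows that repeat a pose let the fingers close. It gives the time, the measured TCP pose, the force and the opening at its end, in the units of the state.
- get_obs(): the state, without advancing time (a new reading comes with each control period).
- viewer.snapshot(name): name is "side" or "top" or "wrist"; returns a dict with "frame" (420x560x3 uint8, blue, green, red), "depth" (420x560 float32, m along the optical axis (not along the pixel's ray), 0 where there is no reading), "fx", "fy", "cx", "cy" (pixels), "extrinsics" (4x4, takes a point from world to camera coordinates); the wrist camera has in their place "hand_eye" (4x4, takes a point from camera to tool coordinates, whose origin is the TCP and whose axes are the tool frame's). Camera axes: x right, y up, looking along -z (the intrinsics and any distortion apply to the point x, -y, -z); pixel columns grow to the right and rows downward; lengths in m; the calibration is good to about 2 mm. A picture is of the moment at which its call begins: read the wrist's pose just before it.
- ticket.close_job(): hands the job in, once; it reports no verdict.
The state is a dict: "time_s": time; "joints": joint angles; "dq": joint speeds; "effort": joint torques, N m; "ee_pos": TCP position; "tool_rot": TCP orientation; "contact_force": force on the tool from outside, world axes, zero at the start; "moment": the same for the moment, N m; "gripper_width": opening from 0.0 (shut) to 1.0 (fully open).
Only numpy, scipy, OpenCV 4.12 (cv2) and the standard library are available. Lean on these libraries where they do the work, as an engineer would, in place of code of your own. Each camera call takes 0.05 s, during which the arm holds its last target.

## Working session

There is one attempt and no reset: what is moved stays moved. The work goes in short steps, Python scripts to look and compute and a tool call to move; the robot and the scene stay as the last step left them, time stands still between calls to the robot, and variables do not carry over. Pictures are saved under pics/ and viewed, and the job is handed in when it is done.

Besides the shell and the picture viewer there is one more tool, called after "Request:" in YAML: its name, and indented under it one key for each argument. jog_arm: Moves the arm, as the interface text tells. Its arguments: {"type":"object","properties":{"plan":{"type":"array"}},"required":["plan"]}

```bash
ls; mkdir -p pics
cat > h.py <<'E'
import numpy as np, cv2
from cell import get_obs, viewer, ticket, robot
from scipy.spatial.transform import Rotation as R
def snap(n,fn):
    o=get_obs(); s=viewer.snapshot(n); cv2.imwrite('pics/'+fn+'.png',s['frame']); 
    np.savez('pics/'+fn+'.npz',**{k:np.array(v) for k,v in s.items()},ee=o['ee_pos'],rot=o['tool_rot']); return s
def load(fn): return dict(np.load('pics/'+fn+'.npz'))
def w2c_inv(s):
    if 'extrinsics' in s: return np.linalg.inv(s['extrinsics'])
    T=np.eye(4); T[:3,:3]=R.from_euler('xyz',s['rot']).as_matrix(); T[:3,3]=s['ee']; return T@s['hand_eye']
def ray(s,u,v):
    d=np.array([(u-s['cx'])/s['fx'],-(v-s['cy'])/s['fy'],-1.]); M=w2c_inv(s); return M[:3,3],M[:3,:3]@d
def onz(s,u,v,z):
    c,d=ray(s,u,v); return c+d*(z-c[2])/d[2]
def pt(s,u,v):
    c,d=ray(s,u,v); return c+d*float(s['depth'][int(v),int(u)])
def cloud(s):
    v,u=np.mgrid[0:420,0:560]; dd=np.stack([(u-s['cx'])/s['fx'],-(v-s['cy'])/s['fy'],-np.ones(u.shape)],-1)*s['depth'][...,None]
    M=w2c_inv(s); return dd@M[:3,:3].T+M[:3,3]
E
python3 - <<'E'
from h import *
o=get_obs(); print(o); print([ (k,getattr(robot,k)) for k in dir(robot) if k[0]!='_'])
for n in ['side','top','wrist']:
    s=snap(n,n+'0'); print(n,{k:v for k,v in s.items() if k not in('frame','depth')})
E
```

```text
pics
{'time_s': 0.0, 'joints': array([-1.22862234e+00,  3.51233523e-01,  1.65240184e+00, -8.09306418e-06,
        1.13909633e+00, -8.46107398e-02]), 'dq': array([ 3.14142710e-06, -3.92660521e-04, -6.62155343e-04, -1.60948475e-03,
        9.59792733e-04,  2.25024975e-03]), 'effort': array([-1.98028970e-04, -4.97329509e+01, -2.85259920e+01,  6.98713772e-02,
        2.57233781e-02, -1.26011860e-04]), 'ee_pos': array([ 0.2275741 , -0.50034325,  0.21811137]), 'tool_rot': array([-3.14150371e+00,  1.13558424e-03, -1.14400816e+00]), 'contact_force': array([ 0.04800023, -0.85592863,  0.41398825]), 'moment': array([-0.0252338 ,  0.00217134,  0.01465394]), 'gripper_width': 1.0012690838874616}
[('IKError', <class 'cell.IKError'>), ('grip_depth', 0.0188)]
side {'fx': 531.7036726374052, 'fy': 531.7036726374052, 'cx': 273.7607247860308, 'cy': 206.2616338842349, 'extrinsics': array([[-0.82854554, -0.55990816, -0.00388987,  0.27604149],
       [ 0.32890457, -0.49230791,  0.80588753, -0.21406885],
       [-0.45313802,  0.66643512,  0.59205588, -1.2243041 ],
       [ 0.        ,  0.        ,  0.        ,  1.        ]])}
top {'fx': 512.7782172785888, 'fy': 512.7782172785888, 'cx': 275.80781122754655, 'cy': 206.9600326590565, 'extrinsics': array([[ 0.02399336, -0.99968622, -0.00719562, -0.0239071 ],
       [ 0.99467026,  0.02314976,  0.10047472, -0.38355284],
       [-0.10027662, -0.00956799,  0.99491359, -1.52898095],
       [ 0.        ,  0.        ,  0.        ,  1.        ]])}
wrist {'fx': 325.60496724345666, 'fy': 325.60496724345666, 'cx': 279.85666925794067, 'cy': 211.6783205255856, 'hand_eye': array([[ 9.99999713e-01, -4.42812356e-04,  6.14815760e-04,
        -1.34899742e-03],
       [-2.78217031e-04, -9.69359422e-01, -2.45646563e-01,
        -6.78869645e-02],
       [ 7.04752783e-04,  2.45646321e-01, -9.69359267e-01,
        -1.65545876e-01],
       [ 0.00000000e+00,  0.00000000e+00,  0.00000000e+00,
         1.00000000e+00]])}
```

View pics/side0.png

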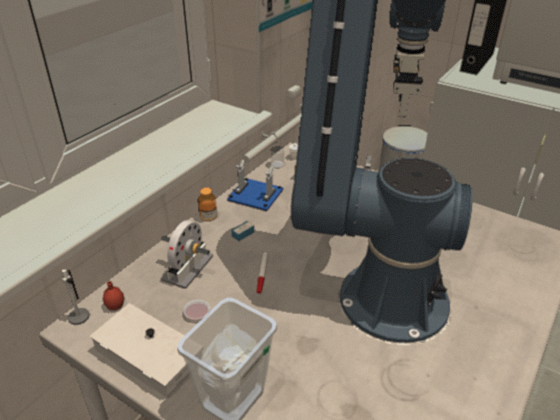

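View pics/top0.png

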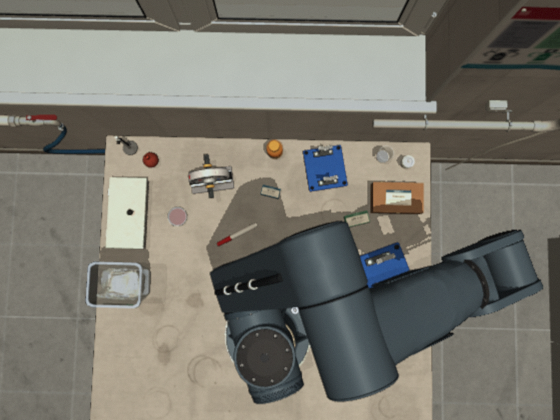

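View pics/wrist0.png

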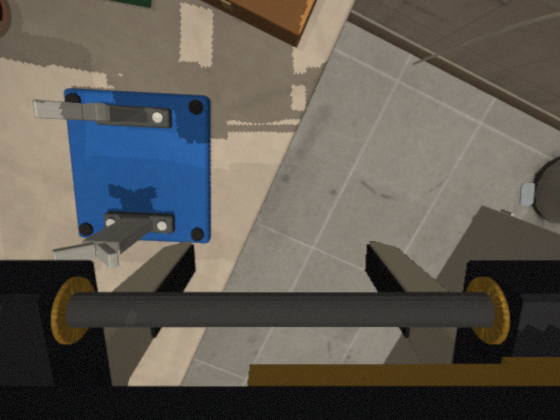

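Run:
```python
from h import *
s=load('side0'); print('sidecam',w2c_inv(s)[:3,3]); 
for n in ['top0','wrist0','side0']:
    s=load(n); h=cv2.cvtColor(s['frame'],cv2.COLOR_BGR2HSV)
    m=cv2.inRange(h,(105,150,50),(125,255,255)); 
    k,l,st,c=cv2.connectedComponentsWithStats(m)
    P=cloud(s)
    for i in range(1,k):
        if st[i,4]<150: continue
        mm=cv2.morphologyEx((l==i).astype(np.uint8),cv2.MORPH_CLOSE,np.ones((9,9)))
        ct=max(cv2.findContours(mm,0,2)[0],key=cv2.contourArea)
        q=np.array([onz(s,u,v,.012)[:2] for u,v in ct[:,0]],np.float32)
        print(n,st[i],cv2.minAreaRect(q), np.median(P[l==i],0))
s=load('top0')
def crop(n,x0,x1,y0,y1,f,o):
    cv2.imwrite('pics/'+o+'.png',cv2.resize(load(n)['frame'][y0:y1,x0:x1],None,fx=f,fy=f,interpolation=cv2.INTER_CUBIC))
crop('top0',170,450,130,300,2.8,'top0c')
crop('side0',140,320,140,320,3.2,'side0c')
```

```text
sidecam [-0.25565757  0.86508935  0.89844562]
top0 [ 304  146   43   45 1176] ((0.5086473822593689, -0.1612968146800995), (0.12477975338697433, 0.11499844491481781), 9.96448802947998) [ 0.50907354 -0.15881677  0.01090124]
top0 [ 360  243   49   45 1005] ((0.21750904619693756, -0.3402191996574402), (0.09689832478761673, 0.13302117586135864), 21.335664749145508) [ 0.21232769 -0.3405402   0.01452396]
wrist0 [   65    89   145   154 15647] ((0.1820225566625595, -0.3445960283279419), (0.16733194887638092, 0.15582454204559326), 21.40831756591797) [ 0.1876768  -0.34826973  0.01522398]
side0 [229 180  53  30 695] ((0.503474235534668, -0.1544714868068695), (0.12454847246408463, 0.11577311158180237), 9.643383979797363) [ 0.50587158 -0.14356643  0.01029578]
```

View pics/top0c.png

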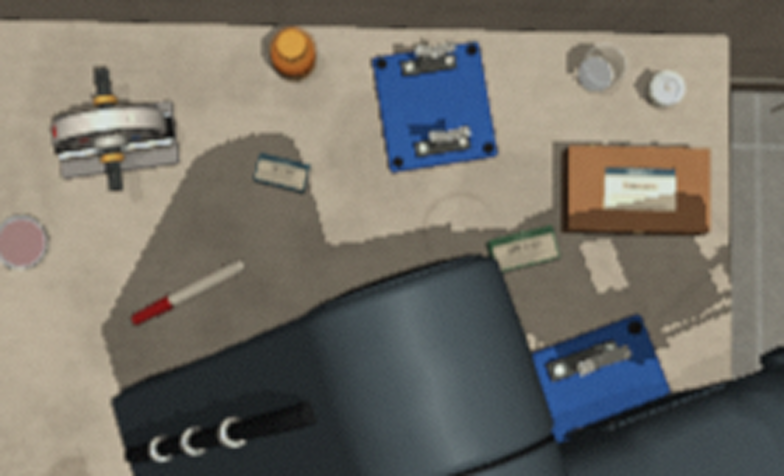

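View pics/side0c.png

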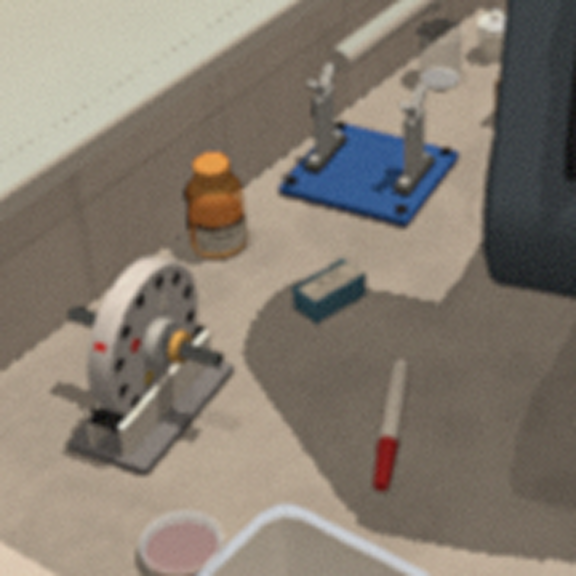

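Run:
```python
from h import *
s=load('top0'); P=cloud(s)
for u in (210,330):
  for v in range(60,150,6): print(u,v,P[v,u].round(3))
# rotor region
m=np.zeros((420,560),bool); m[145:205,180:240]=1
Q=P[m]; 
t=Q[(Q[:,2]>.115)]; print('disc top',len(t),t.min(0),t.max(0),np.median(t,0))
r=cv2.minAreaRect(t[:,:2].astype(np.float32)); print(r)
a=Q[(Q[:,2]>.06)&(Q[:,2]<.1)]; print(cv2.minAreaRect(a[:,:2].astype(np.float32)))
# dark arbor ends
for (u,v) in [(207,154),(206,158),(210,190),(210,195)]: print(u,v,onz(s,u,v,.083),P[v,u])
s2=load('side0'); P2=cloud(s2); m=np.zeros((420,560),bool); m[215:285,165:215]=1; Q=P2[m]; Q=Q[Q[:,2]>.12]; print(Q.min(0),Q.max(0),cv2.minAreaRect(Q[:,:2].astype(np.float32)))
# uprights top in stand
for n,S,PP in (('top',s,P),('side',s2,P2)):
  q=PP.reshape(-1,3); q=q[(q[:,2]>.08)&(q[:,2]<.115)&(abs(q[:,0]-.507)<.09)&(abs(q[:,1]+.158)<.08)]; print(n,len(q)); print(q[np.argsort(q[:,0])][::max(1,len(q)//14)].round(3))
```

```text
210 60 [0.812 0.191 0.086]
210 66 [0.79  0.189 0.095]
210 72 [0.772 0.188 0.096]
210 78 [0.755 0.188 0.092]
210 84 [0.736 0.187 0.095]
210 90 [0.718 0.186 0.093]
210 96 [0.698 0.185 0.098]
210 102 [0.683 0.186 0.091]
210 108 [0.666 0.185 0.087]
210 114 [ 0.702  0.212 -0.103]
210 120 [ 0.702  0.223 -0.181]
210 126 [ 0.702  0.234 -0.263]
210 132 [ 0.702  0.246 -0.349]
210 138 [ 0.597  0.195 -0.005]
210 144 [ 0.579  0.195 -0.007]
330 60 [ 0.818 -0.166  0.09 ]
330 66 [ 0.799 -0.166  0.093]
330 72 [ 0.78  -0.166  0.095]
330 78 [ 0.763 -0.166  0.091]
330 84 [ 0.744 -0.166  0.094]
330 90 [ 0.726 -0.167  0.093]
330 96 [ 0.709 -0.167  0.091]
330 102 [ 0.688 -0.166  0.099]
330 108 [ 0.671 -0.167  0.093]
330 114 [ 0.702 -0.183 -0.076]
330 120 [ 0.704 -0.191 -0.154]
330 126 [ 0.701 -0.198 -0.22 ]
330 132 [ 0.702 -0.206 -0.31 ]
330 138 [ 0.702 -0.216 -0.404]
330 144 [ 0.563 -0.168  0.099]
disc top 249 [ 0.22876117 -0.02964972  0.11503519] [0.48179425 0.23090194 1.55956927] [0.46469042 0.18039189 0.12884443]
((0.3736635446548462, 0.07761020958423615), (0.3522931635379791, 0.07677970081567764), 48.
[... 678 characters left out ...]
64 -0.18   0.081]
 [ 0.465 -0.165  0.087]
 [ 0.466 -0.189  0.101]
 [ 0.468 -0.173  0.088]
 [ 0.47  -0.161  0.095]
 [ 0.471 -0.165  0.087]
 [ 0.548 -0.142  0.097]
 [ 0.55  -0.139  0.1  ]
 [ 0.552 -0.163  0.095]
 [ 0.553 -0.168  0.104]
 [ 0.555 -0.152  0.081]
 [ 0.556 -0.158  0.089]
 [ 0.558 -0.155  0.082]
 [ 0.56  -0.165  0.1  ]]
side 103
[[ 0.455 -0.148  0.103]
 [ 0.459 -0.158  0.094]
 [ 0.461 -0.176  0.083]
 [ 0.462 -0.178  0.095]
 [ 0.465 -0.171  0.088]
 [ 0.466 -0.178  0.097]
 [ 0.468 -0.175  0.088]
 [ 0.471 -0.185  0.102]
 [ 0.546 -0.135  0.101]
 [ 0.548 -0.16   0.081]
 [ 0.55  -0.17   0.102]
 [ 0.552 -0.143  0.089]
 [ 0.553 -0.135  0.096]
 [ 0.555 -0.165  0.093]
 [ 0.558 -0.165  0.092]]
```

Request:
jog_arm:
  plan:
    - [-524, -501, -30, -73, 0]
    - [-524, -501, -30, -73, 0]
    - [-524, -501, -30, -73, 0]
    - [-524, -501, -30, -73, 0]
    - [-524, -501, -30, -73, 0]
    - [-524, -501, -30, -73, 0]
    - [-524, -501, -30, -73, 0]
    - [-524, -501, -30, -73, 0]
    - [-524, -501, -30, -73, 0]
    - [-524, -501, -30, -73, 0]
    - [-524, -501, -30, -73, 0]
    - [-524, -501, -30, -73, 0]

```text
time_s: 1.35
ee_pos: [0.4256, 0.0675, 0.2437]
tool_rot: [3.141, -0.0, 0.13]
contact_force: [0.5, -1.2, 1.2]
gripper_width: 1.005
```

Request:
jog_arm:
  plan:
    - [56, -110, -10, 0, 0]
    - [56, -110, -10, 0, 0]
    - [56, -110, -10, 0, 0]
    - [56, -110, -10, 0, 0]
    - [56, -110, -10, 0, 0]

```text
time_s: 1.85
ee_pos: [0.4663, 0.1816, 0.253]
tool_rot: [3.141, 0.001, 0.131]
contact_force: [-0.7, -0.2, 0.2]
gripper_width: 0.999
```

Run:
```python
from h import *
o=get_obs(); print(o['ee_pos'],o['tool_rot'],o['contact_force'])
snap('wrist','w1');snap('side','s1');snap('top','t1')
```

```text
[0.46633543 0.18159773 0.25301448] [3.14123511e+00 9.61714284e-04 1.31093208e-01] [-0.72120239 -0.16660519  0.20831043]
```

View pics/w1.png

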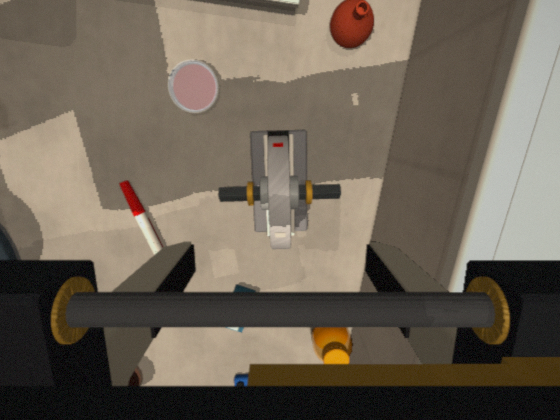

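View pics/s1.png

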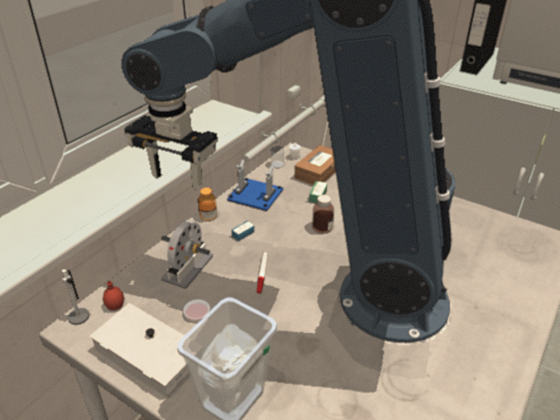

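View pics/t1.png

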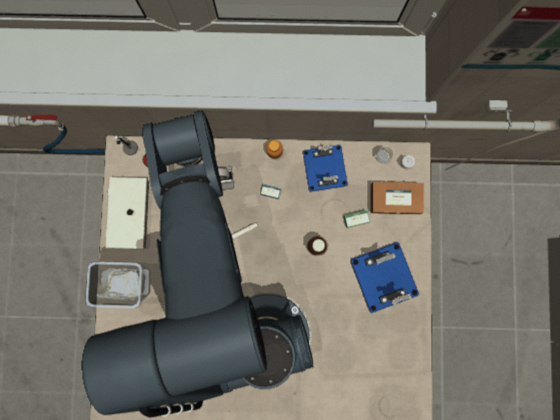

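Run:
```python
from h import *
s=load('w1'); P=cloud(s)
M=w2c_inv(s); print(M[:3,3])
a=onz(s,219.5,194,.079);b=onz(s,340.5,191,.079);print(a,b,np.linalg.norm(b-a),(a+b)/2,np.arctan2(*(b-a)[:2][::-1]))
h=cv2.cvtColor(s['frame'],cv2.COLOR_BGR2HSV)
# brass collars
m=cv2.inRange(h,(12,100,60),(32,255,255)); m[:,:200]=0;m[:170]=0;m[220:]=0;m[:,350:]=0
k,l,st,c=cv2.connectedComponentsWithStats(m)
for i in range(1,k):
    if st[i,4]>8: print(st[i],c[i],onz(s,*c[i],.085), np.median(P[l==i],0))
for u,v in [(270,215),(288,215),(270,165),(288,165),(279,190),(279,170),(279,150)]: print(u,v,P[v,u])
q=P[130:250,245:312].reshape(-1,3);q=q[(q[:,2]>.118)&(q[:,2]<.14)];print(len(q),cv2.minAreaRect(q[:,:2].astype(np.float32)),q.max(0))
q=P[130:250,215:345].reshape(-1,3)
```

```text
[0.45734977 0.25004596 0.41853745]
[0.40201987 0.17566725 0.079     ] [0.52872281 0.19570747 0.079     ] 0.12827800678255444 [0.46537134 0.18568736 0.079     ] 0.156867514941982
[246 181   8  25 167] [249.62275449 193.20958084] [0.43404506 0.18193898 0.085     ] [0.4341211  0.18198442 0.0844673 ]
[305 180   8  24 165] [308.53939394 191.32121212] [0.49458007 0.19197099 0.085     ] [0.49458139 0.19205909 0.08453491]
270 215 [0.45789982 0.17433672 0.13357067]
288 215 [0.47412798 0.17613206 0.1322326 ]
270 165 [0.45215457 0.21795209 0.12359163]
288 165 [0.468238   0.22009819 0.12376257]
279 190 [0.45734977 0.25004596 0.41853745]
279 170 [0.46077019 0.21472375 0.12503042]
279 150 [0.45851019 0.23148292 0.11146957]
1869 ((0.46436259150505066, 0.1848202645778656), (0.02058301493525505, 0.08361513167619705), 9.106511116027832) [0.48008069 0.22749213 0.1362561 ]
```

Run:
```python
import cv2
f=cv2.imread('pics/w1.png')[120:260,200:360]; cv2.imwrite('pics/w1c.png',cv2.resize(f,None,fx=5,fy=4,interpolation=cv2.INTER_CUBIC)[:600])
```

```text
(no output)
```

View pics/w1c.png

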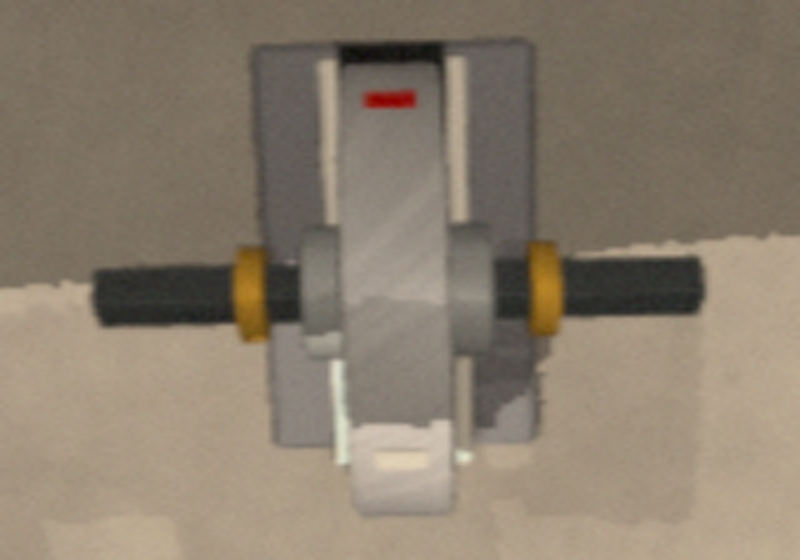

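Request:
jog_arm:
  plan:
    - [-1, -5, 40, -1.6, 0]
    - [-1, -5, 80, -1.6, 0]
    - [-1, -5, 115, -1.6, 0]
    - [-1, -5, 140, -1.6, 0]
    - [-1, -5, 153, -1.6, 0]
    - [-1, -5, 153, -1.6, 0]
    - [-1, -5, 153, -1.6, 0.5]
    - [-1, -5, 153, -1.6, 1]
    - [-1, -5, 153, -1.6, 1]
    - [-1, -5, 153, -1.6, 1]
    - [-1, -5, 153, -1.6, 1]
    - [-1, -5, 153, -1.6, 1]

```text
time_s: 3.2
ee_pos: [0.4651, 0.1865, 0.1006]
tool_rot: [-3.142, -0.0, 0.158]
contact_force: [0.3, -0.2, -0.0]
gripper_width: 0.53
```

Request:
jog_arm:
  plan:
    - [0, 0, 0, 0, 1]
    - [0, 0, 0, 0, 1]
    - [0, 0, 0, 0, 1]
    - [0, 0, 0, 0, 1]
    - [0, 0, 0, 0, 1]
    - [0, 0, 0, 0, 1]

```text
time_s: 3.8
ee_pos: [0.465, 0.1864, 0.1004]
tool_rot: [3.142, 0.0, 0.158]
contact_force: [-0.8, -0.2, 0.8]
gripper_width: 0.212
```

Request:
jog_arm:
  plan:
    - [0, 0, -3, 0, 1]
    - [0, 0, -8, 0, 1]
    - [0, 0, -16, 0, 1]
    - [0, 0, -28, 0, 1]
    - [0, 0, -43, 0, 1]
    - [0, 0, -60, 0, 1]
    - [0, 0, -78, 0, 1]
    - [0, 0, -95, 0, 1]
    - [0, 0, -108, 0, 1]
    - [0, 0, -116, 0, 1]
    - [0, 0, -120, 0, 1]
    - [0, 0, -120, 0, 1]

```text
time_s: 5.0
ee_pos: [0.4651, 0.1864, 0.2206]
tool_rot: [-3.142, -0.0, 0.158]
contact_force: [0.3, 0.7, -6.0]
gripper_width: 0.216
```

Run:
```python
from h import *
o=get_obs(); print(o['ee_pos'],o['tool_rot'],o['contact_force'],o['moment'],o['gripper_width'])
snap('wrist','w2');snap('side','s2')
f=cv2.imread('pics/w2.png')[120:300,160:400]; cv2.imwrite('pics/w2c.png',cv2.resize(f,None,fx=3.3,fy=3.3,interpolation=cv2.INTER_CUBIC))
f=cv2.imread('pics/s2.png')[120:270,130:290]; cv2.imwrite('pics/s2c.png',cv2.resize(f,None,fx=3.5,fy=3.5,interpolation=cv2.INTER_CUBIC))
s=load('side0');P=cloud(s);s=load('t1');P2=cloud(s)
for p in (P,P2):
    q=p.reshape(-1,3); q=q[(q[:,2]>.06)&(q[:,2]<.115)&(abs(q[:,0]-.507)<.075)&(abs(q[:,1]+.158)<.07)]
    a=q[q[:,0]<.505];b=q[q[:,0]>.505]
    for g in(a,b):
        print(len(g),cv2.minAreaRect(g[:,:2].astype(np.float32)),g.mean(0))
m=cv2.inRange(cv2.cvtColor(s['frame'],cv2.COLOR_BGR2HSV),(105,150,50),(125,255,255)); m[:,350:]=0; m[200:]=0
m=cv2.morphologyEx(m,cv2.MORPH_CLOSE,np.ones((9,9)))
ct=max(cv2.findContours(m,0,2)[0],key=cv2.contourArea); print(cv2.minAreaRect(np.array([onz(s,u,v,.012)[:2] for u,v in ct[:,0]],np.float32)))
```

```text
[0.4650701  0.18644882 0.22060611] [-3.14157386e+00 -1.99729927e-04  1.57995750e-01] [ 0.28882307  0.67090387 -6.0325632 ] [ 0.02993364 -0.06292059 -0.01360846] 0.21569045604908352
90 ((0.463042676448822, -0.16868595778942108), (0.012811921536922455, 0.043727606534957886), 12.947529792785645) [ 0.46283047 -0.16772668  0.08340104]
93 ((0.5527459979057312, -0.15130670368671417), (0.013423137366771698, 0.04023471847176552), 7.254160404205322) [ 0.55152397 -0.1522175   0.08212508]
65 ((0.4661073684692383, -0.16911068558692932), (0.010372829623520374, 0.04118458554148674), 8.702527046203613) [ 0.46554602 -0.16903722  0.09129503]
68 ((0.5549948215484619, -0.15205909311771393), (0.01142273098230362, 0.03870975971221924), 9.266261100769043) [ 0.55373763 -0.15289823  0.09076299]
((0.5086905360221863, -0.16135409474372864), (0.12475825846195221, 0.11491718888282776), 10.018218994140625)
```

View pics/w2c.png

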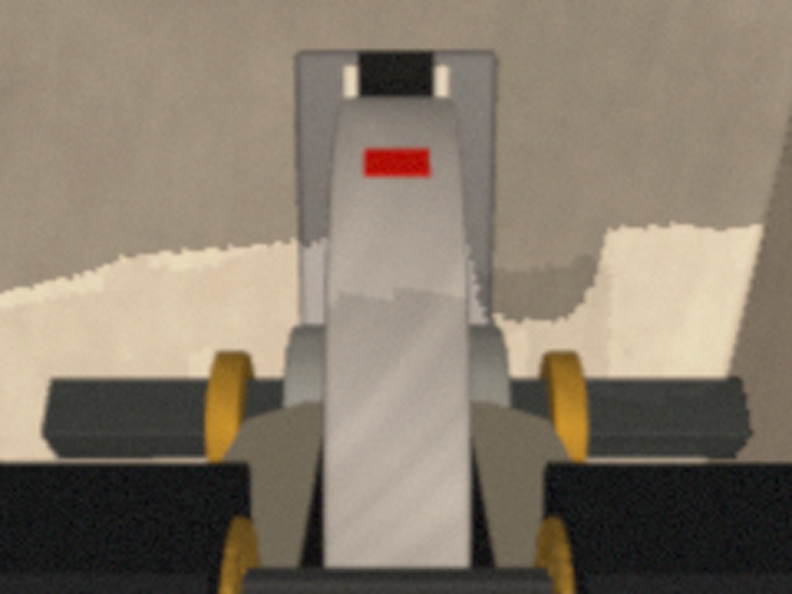

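View pics/s2c.png

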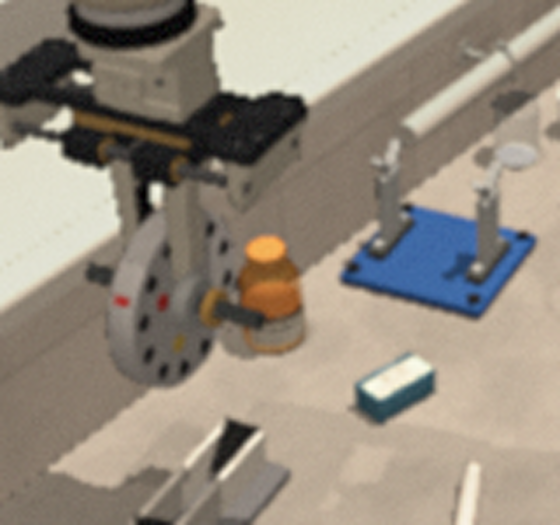

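Request:
jog_arm:
  plan:
    - [-1, 8, 0, 0, 1]
    - [-2, 25, 0, 0, 1]
    - [-3, 55, 0, 0, 1]
    - [-4, 95, 0, -0.5, 1]
    - [-5, 137, 0, -1, 1]
    - [-6, 179, 0, -1.3, 1]
    - [-7, 221, 0, -1.3, 1]
    - [-8, 260, 0, -1.3, 1]
    - [-9, 296, 0, -1.3, 1]
    - [-10, 324, 0, -1.3, 1]
    - [-11, 342, 0, -1.3, 1]
    - [-11, 350, 0, -1.3, 1]

```text
time_s: 6.3
ee_pos: [0.5088, -0.1628, 0.2198]
tool_rot: [-3.141, 0.001, 0.179]
contact_force: [-0.1, 0.3, -6.2]
gripper_width: 0.213
```

Request:
jog_arm:
  plan:
    - [0, 0, 0, 0, 1]
    - [0, 0, 0, 0, 1]

```text
time_s: 6.5
ee_pos: [0.509, -0.1603, 0.2202]
tool_rot: [-3.141, 0.001, 0.181]
contact_force: [-0.7, 0.8, -6.7]
gripper_width: 0.211
```

Run:
```python
from h import *
o=get_obs(); print(o['ee_pos'],o['tool_rot'],o['contact_force'],o['moment'],o['gripper_width'])
snap('wrist','w3');snap('side','s3')
f=cv2.imread('pics/w3.png')[120:300,160:400]; cv2.imwrite('pics/w3c.png',cv2.resize(f,None,fx=3.3,fy=3.3,interpolation=cv2.INTER_CUBIC))
f=cv2.imread('pics/s3.png')[90:240,170:330]; cv2.imwrite('pics/s3c.png',cv2.resize(f,None,fx=3.5,fy=3.5,interpolation=cv2.INTER_CUBIC))
```

```text
[ 0.50901302 -0.16028169  0.22017552] [-3.14096176e+00  5.20340743e-04  1.80869611e-01] [-0.69148617  0.81908252 -6.71007186] [-0.07986398 -0.15109873 -0.04332505] 0.21138585726290773
```

View pics/w3c.png

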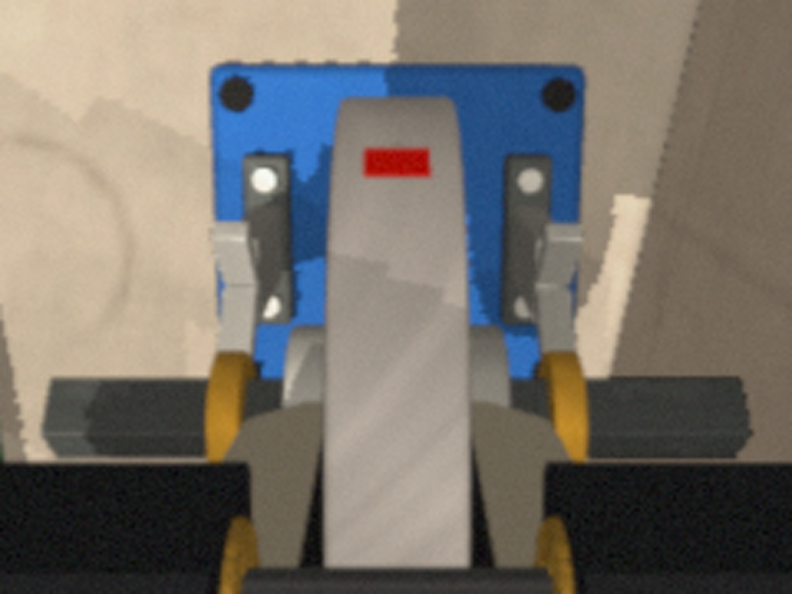

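View pics/s3c.png

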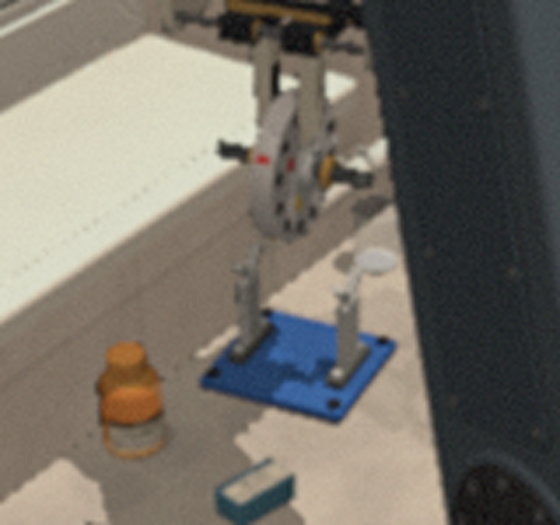

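Run:
```python
from h import *
s=load('w3'); P=cloud(s); c=lambda u,v:(160+u/3.3,120+v/3.3)
Rt=R.from_euler('xyz',s['rot']).as_matrix()
T=lambda p:(Rt.T@(p-s['ee'])*1000).round(1)
for u,v in [(211,66),(583,66),(397,66)]: print('base edge',T(onz(s,*c(u,v),.012)))
for u,v in [(232,222),(232,252),(562,222),(562,250)]: print('tip',T(onz(s,*c(u,v),.104)), pt(s,*c(u,v)))
# depth points of uprights/arbor in tool frame
q=P[120:300,160:400].reshape(-1,3); w=((q-s['ee'])@Rt)*1000
m=(abs(abs(w[:,0])-55)<8)&(q[:,2]>.17)&(q[:,2]<.215)&(w[:,1]<10)
print('arbor',len(w[m]),w[m].min(0),np.percentile(w[m],[2,50,98],axis=0).round(1))
m=(abs(abs(w[:,0])-45)<7)&(q[:,2]>.095)&(q[:,2]<.11); print('tips',len(w[m]),np.percentile(w[m],[2,50,98],axis=0).round(1))
# side view of arbor near end tip & collar
s2=load('s3');P2=cloud(s2);q=P2[90:160,170:300].reshape(-1,3);w=((q-s['ee'])@Rt)*1000
m=(w[:,0]<-50)&(w[:,0]>-75)&(abs(w[:,1])<20)&(abs(q[:,2]-.19)<.03); print('arbor side',m.sum(),np.percentile(w[m],[2,50,98],axis=0).round(1) if m.sum() else 0)
```

```text
base edge [-63.  -57.6 208.2]
base edge [ 63.4 -57.6 208.2]
base edge [ 2.000e-01 -5.760e+01  2.082e+02]
tip [-43.6 -19.9 116.2] [ 0.46189972 -0.14938836  0.09941221]
tip [-43.9 -11.8 116.2] [ 0.46286003 -0.15799082  0.09749954]
tip [ 44.  -20.  116.2] [ 0.54931329 -0.13323145  0.10014422]
tip [ 44.3 -12.4 116.2] [ 0.55102138 -0.14076167  0.09993068]
arbor 1311 [-62.9887017   -6.73964018  16.42411512] [[-62.4  -6.4  17.6]
 [ 47.   -0.7  21.5]
 [ 62.4   9.1  26.1]]
tips 448 [[-49.7 -19.3 117.2]
 [ 39.3 -10.9 121. ]
 [ 48.7  16.5 125. ]]
arbor side 35 [[-66.   -7.6  16.9]
 [-58.8  -1.2  23.4]
 [-50.4   8.8  34.8]]
```

Request:
jog_arm:
  plan:
    - [0, 0, 5, 0, 1]
    - [0, 0, 15, 0, 1]
    - [0, 0, 32, 0, 1]
    - [0, 0, 50, 0, 1]
    - [0, 0, 66, 0, 1]
    - [0, 0, 78, 0, 1]
    - [0, 0, 86, 0, 1]
    - [0, 0, 91, 0, 1]
    - [0, 0, 94, 0, 1]
    - [0, 0, 96, 0, 1]
    - [0, 0, 98, 0, 1]
    - [0, 0, 98, 0, 1]

```text
time_s: 7.8
ee_pos: [0.5094, -0.1609, 0.1225]
tool_rot: [3.141, -0.0, 0.181]
contact_force: [-0.5, 1.1, -6.1]
gripper_width: 0.214
```

Run:
```python
from h import *
o=get_obs(); print(o['ee_pos'],o['tool_rot'],o['contact_force'],o['moment'],o['gripper_width'])
snap('wrist','w4');snap('side','s4')
f=cv2.imread('pics/w4.png')[120:300,160:400]; cv2.imwrite('pics/w4c.png',cv2.resize(f,None,fx=3.3,fy=3.3,interpolation=cv2.INTER_CUBIC))
f=cv2.imread('pics/s4.png')[90:240,170:330]; cv2.imwrite('pics/s4c.png',cv2.resize(f,None,fx=3.5,fy=3.5,interpolation=cv2.INTER_CUBIC))
```

```text
[ 0.50935126 -0.16094329  0.12253836] [ 3.14144658e+00 -2.28307138e-04  1.80701221e-01] [-0.50740375  1.13094962 -6.07554172] [-0.03670386 -0.12727478  0.00732546] 0.21432322554121808
```

View pics/w4c.png

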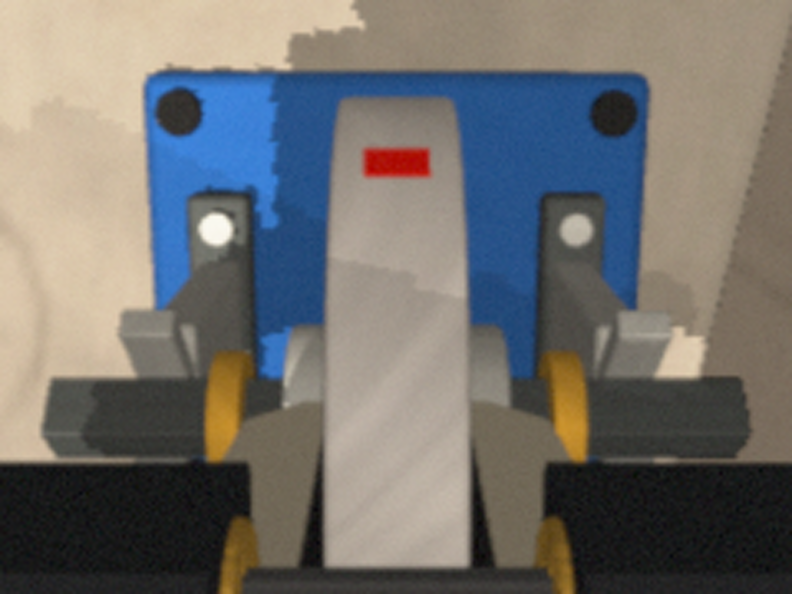

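View pics/s4c.png

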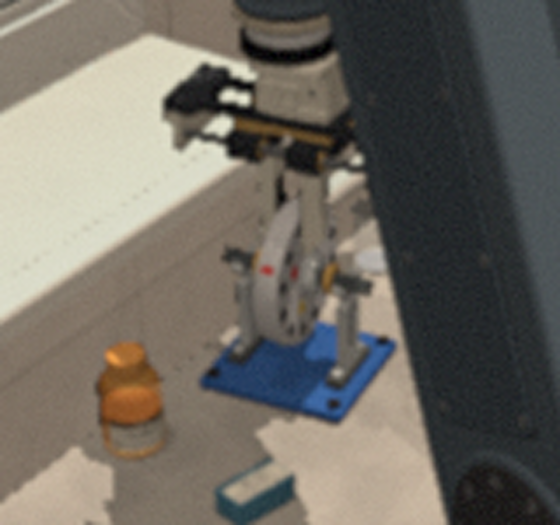

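Request:
jog_arm:
  plan:
    - [0, 0, 1, 0, 1]
    - [0, 0, 2, 0, 1]
    - [0, 0, 2, 0, 1]

```text
time_s: 8.2
ee_pos: [0.5095, -0.1608, 0.1211]
tool_rot: [-3.142, -0.001, 0.181]
contact_force: [-1.8, 3.8, 3.9]
gripper_width: 0.214
```

Request:
jog_arm:
  plan:
    - [0, 0, 2, 0, 0.5]
    - [0, 0, 2, 0, 0.5]
    - [0, 0, 2, 0, 0.5]
    - [0, 0, 2, 0, 0.5]

```text
time_s: 8.6
ee_pos: [0.5094, -0.161, 0.1185]
tool_rot: [3.141, -0.0, 0.181]
contact_force: [0.1, -0.4, -0.0]
gripper_width: 0.482
```

```bash
cat >> h.py <<'E'
def look(tag):
    o=get_obs(); print(o['time_s'],o['ee_pos'].round(4),o['contact_force'].round(1),round(o['gripper_width'],3))
    snap('wrist','w'+tag);snap('side','s'+tag)
    a=cv2.resize(cv2.imread(f'pics/w{tag}.png')[100:300,180:380],(400,400),interpolation=cv2.INTER_CUBIC)
    b=cv2.resize(cv2.imread(f'pics/s{tag}.png')[130:200,225:295],(400,400),interpolation=cv2.INTER_CUBIC)
    cv2.imwrite(f'pics/c{tag}.png',np.hstack([a,b]))
E
python3 -c "
from h import *
look('5')"
```

```text
8.6 [ 0.5094 -0.161   0.1185] [ 0.1 -0.4 -0. ] 0.482
```

View pics/c5.png

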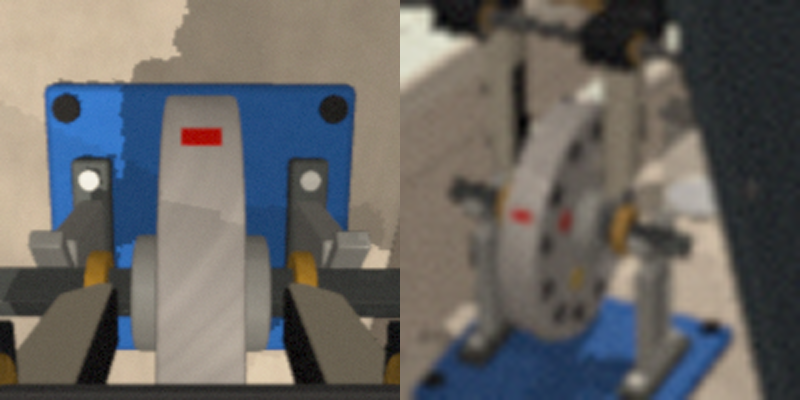

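Request:
jog_arm:
  plan:
    - [0, 0, 0, 0, 0.5]
    - [0, 0, 0, 0, 0.5]
    - [0, 0, 0, 0, 0.5]
    - [0, 0, 0, 0, 0.5]
    - [0, 0, 0, 0, 0.5]
    - [0, 0, 0, 0, 0.5]
    - [0, 0, 0, 0, 0.5]
    - [0, 0, 0, 0, 0.5]
    - [0, 0, 0, 0, 0.5]
    - [0, 0, 0, 0, 0.5]
    - [0, 0, 0, 0, 0.5]
    - [0, 0, 0, 0, 0.5]

```text
time_s: 9.9
ee_pos: [0.5093, -0.1609, 0.1184]
tool_rot: [3.142, 0.0, 0.181]
contact_force: [0.1, 1.1, -0.2]
gripper_width: 0.501
```

```bash
python3 -c "
from h import *
look('6')"
```

```text
9.9 [ 0.5093 -0.1609  0.1184] [ 0.1  1.1 -0.2] 0.501
```

View pics/c6.png

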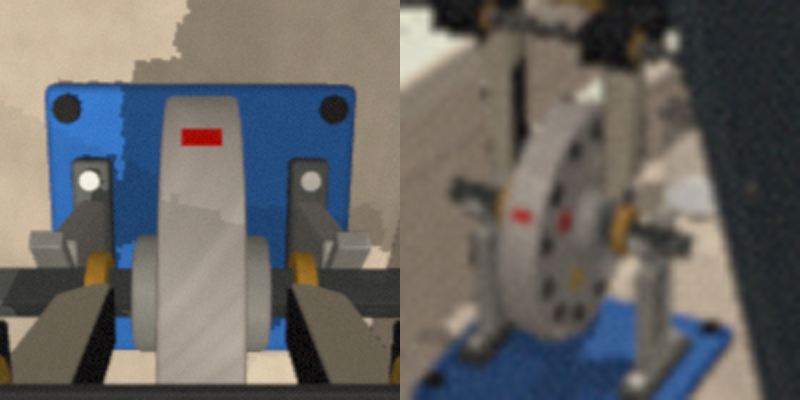

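```bash
cat >> h.py <<'E'
C0=np.array([.509,-.1605,.095]); YAW=.18
SR=R.from_euler('z',YAW).as_matrix()
COL={'red':[(0,150,80),(6,255,255)],'yellow':[(20,90,90),(34,255,255)],'blue':[(105,120,50),(125,255,255)]}
def rimphi(tag,C=C0,col='red'):
    s=load('w'+tag); h=cv2.cvtColor(s['frame'],cv2.COLOR_BGR2HSV); m=cv2.inRange(h,*COL[col]); m[250:]=0; m[:130]=0; m[:,:240]=0; m[:,320:]=0
    k,l,st,c=cv2.connectedComponentsWithStats(m); out=[]
    for i in range(1,k):
        if st[i,4]<15: continue
        o,d=ray(s,*c[i]); o=SR.T@(o-C); d=SR.T@d
        A=d[1]**2+d[2]**2;B=o[1]*d[1]+o[2]*d[2];D=B*B-A*(o[1]**2+o[2]**2-.06**2)
        if D<0: continue
        t=(-B-D**.5)/A; p=o+t*d; out.append((col,st[i].tolist(),(p*1000).round(1).tolist(),round(np.degrees(np.arctan2(p[1],p[2])),1)))
    return out
def facephi(tag,C=C0,cols=('red','yellow','blue')):
    s=load('s'+tag); h=cv2.cvtColor(s['frame'],cv2.COLOR_BGR2HSV); out=[]
    for col in cols:
        m=cv2.inRange(h,(COL[col][0][0],80,40),COL[col][1]); k,l,st,c=cv2.connectedComponentsWithStats(m)
        for i in range(1,k):
            if st[i,4]<3 : continue
            o,d=ray(s,*c[i]); o=SR.T@(o-C); d=SR.T@d; t=(-.010-o[0])/d[0]; p=o+t*d; r=np.hypot(p[1],p[2])
            if r<.075: out.append((col,int(st[i,4]),c[i].round(1).tolist(),'r',round(r*1000,1),'phi',round(np.degrees(np.arctan2(p[1],p[2])),1)))
    return out
E
python3 -c "
from h import *
for t in '56': print(rimphi(t)); [print(x) for x in facephi(t)]"
```

```text
[('red', [271, 164, 20, 9, 175], [0.4, 50.5, 32.4], np.float64(57.3))]
('red', 7, [253.4, 168.3], 'r', np.float64(27.4), 'phi', np.float64(58.4))
('yellow', 5, [255.6, 178.2], 'r', np.float64(28.1), 'phi', np.float64(156.0))
[('red', [271, 164, 20, 9, 176], [0.4, 50.6, 32.3], np.float64(57.5))]
('red', 7, [253.4, 168.3], 'r', np.float64(27.4), 'phi', np.float64(58.4))
('yellow', 5, [255.4, 177.8], 'r', np.float64(26.8), 'phi', np.float64(151.8))
```

Run:
```python
from h import *
for t in '46':
    s=load('w'+t); P=cloud(s); Rt=R.from_euler('xyz',s['rot']).as_matrix()
    q=P[120:300,160:400].reshape(-1,3); w=((q-s['ee'])@Rt)*1000
    m=(abs(abs(w[:,0])-57)<6)&(abs(w[:,1])<13)&(w[:,2]>10)&(w[:,2]<32)
    print('arbor',m.sum(),np.percentile(w[m],[1,3,50,97,99],axis=0).round(1)); 
    for sg in(-1,1):
        mm=m&(w[:,0]*sg>0); b=w[mm]; e=b[np.argsort(b[:,2])][:15]; print('ridge',sg,e.mean(0).round(1), 'world',(Rt@e.mean(0)/1000+s['ee']).round(4))
```

```text
arbor 982 [[-62.8  -6.5  17.5]
 [-62.3  -6.3  17.9]
 [ 51.   -0.8  21.6]
 [ 62.3   8.8  26.1]
 [ 62.8   9.2  26.6]]
ridge -1 [-57.2   1.2  17.5] world [ 0.4533 -0.1724  0.1051]
ridge 1 [57.5  1.2 17.7] world [ 0.5661 -0.1518  0.1049]
arbor 975 [[-62.7  -7.3  15.3]
 [-62.2  -7.1  15.7]
 [ 51.3  -1.7  19.4]
 [ 62.4   7.2  23.7]
 [ 62.7   8.2  24.3]]
ridge -1 [-58.1   0.   15.4] world [ 0.4522 -0.1714  0.1031]
ridge 1 [56.9  0.5 15.3] world [ 0.5653 -0.1511  0.1031]
```

Request:
jog_arm:
  plan:
    - [0, 20, 0, 0, 0.6]
    - [0, 36, 4, 0, 0.65]
    - [0, 35.5, 7, 0, 0.7]
    - [0, 35.5, 7, 0, 1]
    - [0, 35.5, 7, 0, 1]
    - [0, 35.5, 7, 0, 1]
    - [0, 35.5, 7, 0, 1]

```text
time_s: 10.7
ee_pos: [0.5153, -0.1954, 0.1111]
tool_rot: [-3.141, 0.001, 0.181]
contact_force: [0.1, -0.8, -6.4]
gripper_width: 0.212
```

```bash
python3 -c "
from h import *
look('7'); print(rimphi('7')); [print(x) for x in facephi('7')]
for a in range(-45,50,5): print(a, round(-50*np.sin(np.radians(a))-35.4,1), round(35.4-50*np.cos(np.radians(a)),1))
"
```

```text
10.7 [ 0.5153 -0.1954  0.1111] [ 0.1 -0.8 -6.4] 0.212
[]
('red', 8, [253.5, 168.5], 'r', np.float64(26.5), 'phi', np.float64(59.6))
('yellow', 6, [255.5, 179.0], 'r', np.float64(30.5), 'phi', np.float64(156.3))
-45 -0.0 0.0
-40 -3.3 -2.9
-35 -6.7 -5.6
-30 -10.4 -7.9
-25 -14.3 -9.9
-20 -18.3 -11.6
-15 -22.5 -12.9
-10 -26.7 -13.8
-5 -31.0 -14.4
0 -35.4 -14.6
5 -39.8 -14.4
10 -44.1 -13.8
15 -48.3 -12.9
20 -52.5 -11.6
25 -56.5 -9.9
30 -60.4 -7.9
35 -64.1 -5.6
40 -67.5 -2.9
45 -70.8 0.0
```

View pics/c7.png

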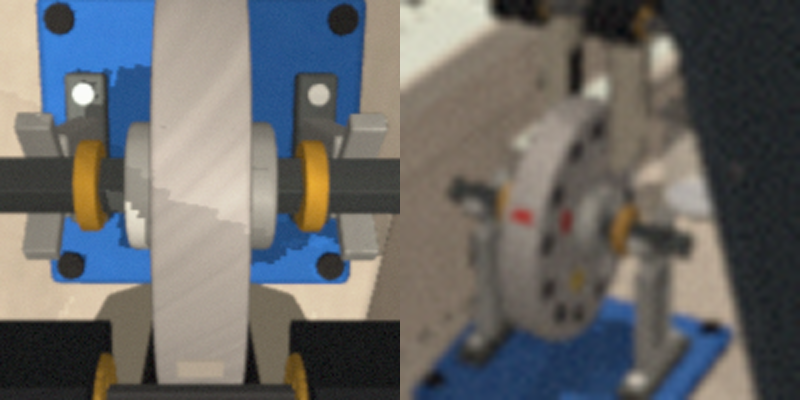

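Request:
jog_arm:
  plan:
    - [0, -1.6, -1, 0, 1]
    - [0, -5, -3.8, 0, 1]
    - [0, -8.5, -6.3, 0, 1]
    - [0, -12.3, -8.4, 0, 1]
    - [0, -16.3, -10.2, 0, 1]
    - [0, -20.4, -11.7, 0, 1]
    - [0, -24.6, -12.8, 0, 1]
    - [0, -28.8, -13.6, 0, 1]
    - [0, -33.2, -14, 0, 1]
    - [0, -37.6, -14, 0, 1]
    - [0, -42, -13.6, 0, 1]
    - [0, -46.2, -12.8, 0, 1]

```text
time_s: 12.0
ee_pos: [0.5084, -0.1521, 0.1266]
tool_rot: [3.137, -0.003, 0.181]
contact_force: [-5.8, -11.3, 14.4]
gripper_width: 0.215
```

```bash
python3 -c "
from h import *
look('8'); print(rimphi('8')); [print(x) for x in facephi('8')]
"
```

```text
12.0 [ 0.5084 -0.1521  0.1266] [ -5.8 -11.3  14.4] 0.215
[]
('red', 9, [251.1, 172.3], 'r', np.float64(39.7), 'phi', np.float64(75.5))
('yellow', 7, [255.6, 176.3], 'r', np.float64(22.4), 'phi', np.float64(149.7))
```

View pics/c8.png

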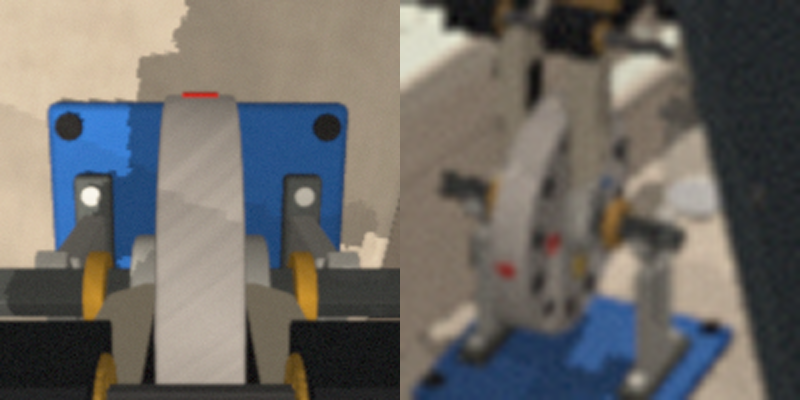

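```bash
cat >> h.py <<'E'
def arbor(t):
    s=load('w'+t); P=cloud(s); Rt=R.from_euler('xyz',s['rot']).as_matrix()
    q=P[100:300,160:400].reshape(-1,3); w=(q-C0)@SR*1000
    m=(abs(abs(w[:,0])-57)<5)&(abs(w[:,1])<25)&(w[:,2]>-8)&(w[:,2]<30)
    for sg in(-1,1):
        b=w[m&(w[:,0]*sg>0)]
        if len(b)<30: continue
        e=b[np.argsort(-b[:,2])][:15]; print('ridge(stand frame mm)',e.mean(0).round(1),'y range',np.percentile(b[:,1],[2,98]).round(1),len(b))
E
python3 -c "
from h import *
arbor('6');arbor('7');arbor('8')"
```

```text
ridge(stand frame mm) [-57.9  -0.6   8. ] y range [-7.7  6.8] 399
ridge(stand frame mm) [56.4 -0.9  8.1] y range [-8.7  6.8] 420
ridge(stand frame mm) [-56.6  -0.6   8.3] y range [-8.2  6.5] 498
ridge(stand frame mm) [57.7 -0.6  8.2] y range [-8.7  6.7] 506
ridge(stand frame mm) [-57.    7.7  16.6] y range [ 0.3 15.5] 414
ridge(stand frame mm) [57.   8.2 17. ] y range [ 0.4 15.7] 417
```

```bash
python3 -c "
from h import *
C=C0+SR@np.array([0,.008,.0083])
[print(x) for x in facephi('8',C)]; print(rimphi('8',C))
for a in range(0,65,5): print(a, round(-42*np.sin(np.radians(a))+8.6,1), round(42-42*np.cos(np.radians(a))+9.2,1))
"
```

```text
('red', 9, [251.1, 172.3], 'r', np.float64(30.5), 'phi', np.float64(86.9))
('yellow', 7, [255.6, 176.3], 'r', np.float64(27.8), 'phi', np.float64(173.2))
[('red', [271, 146, 18, 3, 51], [0.6, 59.8, 4.4], np.float64(85.8))]
0 8.6 9.2
5 4.9 9.4
10 1.3 9.8
15 -2.3 10.6
20 -5.8 11.7
25 -9.1 13.1
30 -12.4 14.8
35 -15.5 16.8
40 -18.4 19.0
45 -21.1 21.5
50 -23.6 24.2
55 -25.8 27.1
60 -27.8 30.2
```

Request:
jog_arm:
  plan:
    - [0, 4, 4.5, 0, 1]
    - [0, 8.6, 9, 0, 1]
    - [0, 8.6, 9.4, 0, 1]
    - [0, 4.9, 9.8, 0, 1]
    - [0, 1.3, 10.4, 0, 1]
    - [0, -2.3, 11.2, 0, 1]
    - [0, -5.8, 12.3, 0, 1]
    - [0, -9.1, 13.7, 0, 1]
    - [0, -12.4, 15.4, 0, 1]
    - [0, -15.5, 17.4, 0, 1]
    - [0, -18.4, 19.6, 0, 1]
    - [0, -21.1, 22, 0, 1]

```text
time_s: 13.3
ee_pos: [0.5057, -0.1301, 0.1046]
tool_rot: [3.139, -0.005, 0.181]
contact_force: [1.9, -0.6, 10.7]
gripper_width: 0.213
```

```bash
python3 -c "
from h import *
look('9'); arbor('9');print(rimphi('9')); [print(x) for x in facephi('9')]
"
```

```text
13.3 [ 0.5057 -0.1301  0.1046] [ 1.9 -0.6 10.7] 0.213
[]
('red', 10, [253.1, 177.0], 'r', np.float64(29.7), 'phi', np.float64(114.4))
```

View pics/c9.png

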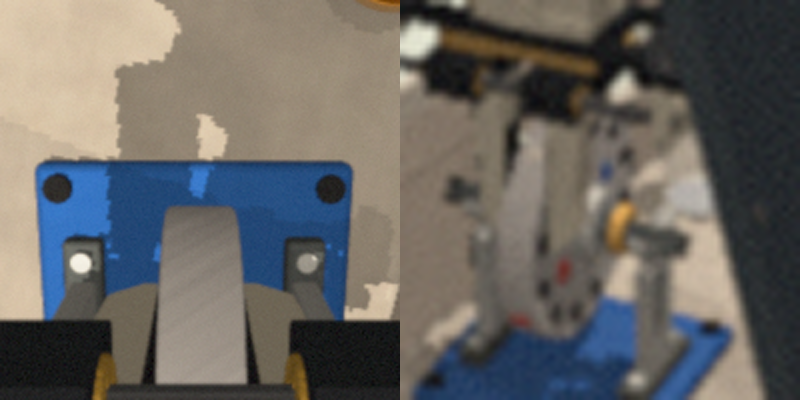

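Request:
jog_arm:
  plan:
    - [0, 0, -1, 0, 0.6]
    - [0, 0, -1, 0, 0.6]
    - [0, 0, -1, 0, 0.6]
    - [0, 0, -1, 0, 0.6]

```text
time_s: 13.8
ee_pos: [0.5034, -0.1295, 0.1032]
tool_rot: [-3.141, 0.0, 0.181]
contact_force: [0.0, -0.2, 0.2]
gripper_width: 0.397
```

```bash
python3 -c "
from h import *
look('10'); print(rimphi('10')); [print(x) for x in facephi('10')]
"
```

```text
13.8 [ 0.5034 -0.1295  0.1032] [ 0.  -0.2  0.2] 0.397
[]
('red', 8, [254.2, 178.4], 'r', np.float64(29.1), 'phi', np.float64(136.3))
```

Request:
jog_arm:
  plan:
    - [0, 15, -12, 0, 0.6]
    - [0, 30, -20, 0, 0.6]
    - [0, 30, -20, 0, 0.6]
    - [0, 30, -20, 0, 0.6]
    - [0, 30, -20, 0, 0.6]
    - [0, 30, -20, 0, 0.6]

```text
time_s: 14.5
ee_pos: [0.5087, -0.1587, 0.1228]
tool_rot: [-3.141, 0.001, 0.181]
contact_force: [0.4, -0.3, 0.4]
gripper_width: 0.398
```

```bash
python3 -c "
from h import *
look('11'); arbor('11');print(rimphi('11')); [print(x) for x in facephi('11')]
"
```

```text
14.5 [ 0.5087 -0.1587  0.1228] [ 0.4 -0.3  0.4] 0.398
ridge(stand frame mm) [-57.3  -0.3   8.2] y range [-8.1  6.9] 387
ridge(stand frame mm) [57.5 -0.9  8. ] y range [-8.8  6.6] 386
[]
('red', 10, [257.1, 177.1], 'r', np.float64(27.9), 'phi', np.float64(176.8))
```

View pics/c11.png

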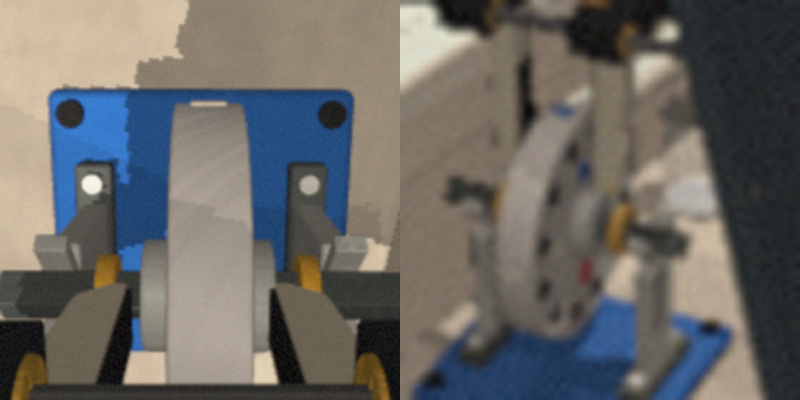

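Request:
jog_arm:
  plan:
    - [0, 0, -3, 0, 0.5]
    - [0, 0, -3, 0, 0.5]
    - [0, 0, -3, 0, 0.5]
    - [0, 0, -3, 0, 0.5]
    - [0, 0, -3, 0, 0.5]
    - [0, 0, -3, 0, 0.5]
    - [0, 0, -3, 0, 0.5]
    - [0, 0, -3, 0, 0.5]
    - [0, 0, -3, 0, 0.5]
    - [0, 0, -3, 0, 0.5]
    - [0, 0, -3, 0, 0.5]
    - [0, 0, -3, 0, 0.5]

```text
time_s: 15.8
ee_pos: [0.509, -0.1591, 0.1262]
tool_rot: [-3.142, 0.0, 0.181]
contact_force: [0.9, 0.1, -0.3]
gripper_width: 0.502
```

```bash
python3 -c "
from h import *
look('12');  [print(x) for x in facephi('12')]
"
```

```text
15.8 [ 0.509  -0.1591  0.1262] [ 0.9  0.1 -0.3] 0.502
('blue', 3, [255.0, 162.0], 'r', np.float64(31.1), 'phi', np.float64(23.3))
```

Request:
jog_arm:
  plan:
    - [0, 0, 0, 0, 0.5]
    - [0, 0, 0, 0, 0.5]
    - [0, 0, 0, 0, 0.5]
    - [0, 0, 0, 0, 0.5]
    - [0, 0, 0, 0, 0.5]
    - [0, 0, 0, 0, 0.5]
    - [0, 0, 0, 0, 0.5]
    - [0, 0, 0, 0, 0.5]

```text
time_s: 16.7
ee_pos: [0.5089, -0.1592, 0.1262]
tool_rot: [-3.142, 0.0, 0.181]
contact_force: [0.6, -0.9, -0.1]
gripper_width: 0.5
```

```bash
python3 -c "
from h import *
look('13');  [print(x) for x in facephi('13')]
for c in ('red','yellow','blue'): print(rimphi('13',col=c))
"
```

```text
16.7 [ 0.5089 -0.1592  0.1262] [ 0.6 -0.9 -0.1] 0.5
[]
[]
[('blue', [240, 144, 80, 89, 3344], [-2.4, 46.3, 38.2], np.float64(50.5)), ('blue', [274, 228, 21, 12, 252], [1.9, 24.2, 54.9], np.float64(23.8))]
```

View pics/c13.png

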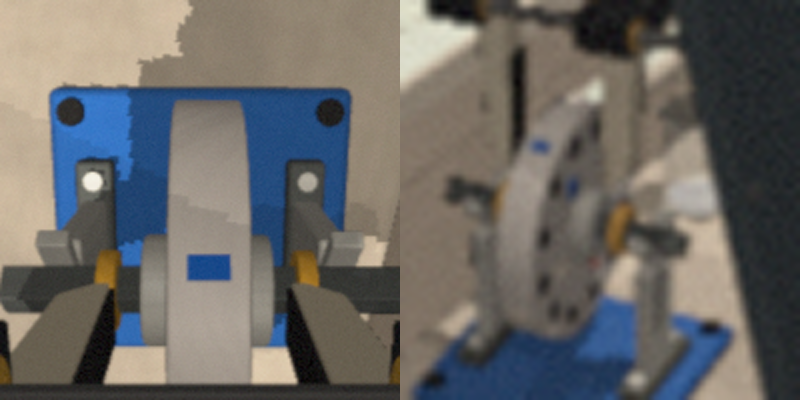

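Request:
jog_arm:
  plan:
    - [0, 2, -14, 0, 0.6]
    - [0, 2, -14, 0, 0.7]
    - [0, 2, -14, 0, 1]
    - [0, 2, -14, 0, 1]
    - [0, 2, -14, 0, 1]
    - [0, 2, -14, 0, 1]
    - [0, 2, -14, 0, 1]

```text
time_s: 17.5
ee_pos: [0.5094, -0.161, 0.14]
tool_rot: [-3.141, -0.0, 0.181]
contact_force: [3.0, 0.6, -1.3]
gripper_width: 0.209
```

```bash
python3 -c "
from h import *
o=get_obs();print(o['time_s'],o['ee_pos'],o['contact_force'],o['gripper_width'])
for a in range(0,75,6): print(a, round(-53*np.sin(np.radians(a)),1), round(53-53*np.cos(np.radians(a)),1))
"
```

```text
17.5 [ 0.50938503 -0.16103688  0.1400151 ] [ 2.9998695   0.62543178 -1.29884469] 0.2093380461730699
0 -0.0 0.0
6 -5.5 0.3
12 -11.0 1.2
18 -16.4 2.6
24 -21.6 4.6
30 -26.5 7.1
36 -31.2 10.1
42 -35.5 13.6
48 -39.4 17.5
54 -42.9 21.8
60 -45.9 26.5
66 -48.4 31.4
72 -50.4 36.6
```

Request:
jog_arm:
  plan:
    - [0, -2.5, 1, 0, 1]
    - [0, -7, 1.5, 0, 1]
    - [0, -12, 2.3, 0, 1]
    - [0, -17, 3.7, 0, 1]
    - [0, -22, 5.7, 0, 1]
    - [0, -27, 8.2, 0, 1]
    - [0, -31.5, 11.1, 0, 1]
    - [0, -35.5, 14.6, 0, 1]
    - [0, -39.5, 18.5, 0, 1]
    - [0, -43, 22.8, 0, 1]
    - [0, -46, 27.5, 0, 1]
    - [0, -46, 27.5, 0, 1]

```text
time_s: 18.7
ee_pos: [0.5011, -0.1151, 0.1127]
tool_rot: [-3.141, -0.0, 0.181]
contact_force: [3.0, 2.1, 4.5]
gripper_width: 0.213
```

```bash
python3 -c "
from h import *
look('14');  [print(x) for x in facephi('14')]
for c in ('red','yellow','blue'): print(rimphi('14',col=c))
"
```

```text
18.7 [ 0.5011 -0.1151  0.1127] [3.  2.1 4.5] 0.213
('yellow', 6, [258.0, 158.8], 'r', np.float64(28.8), 'phi', np.float64(-14.7))
[]
[]
[('blue', [272, 235, 17, 6, 102], [0.3, 58.1, 15.0], np.float64(75.5))]
```

View pics/c14.png

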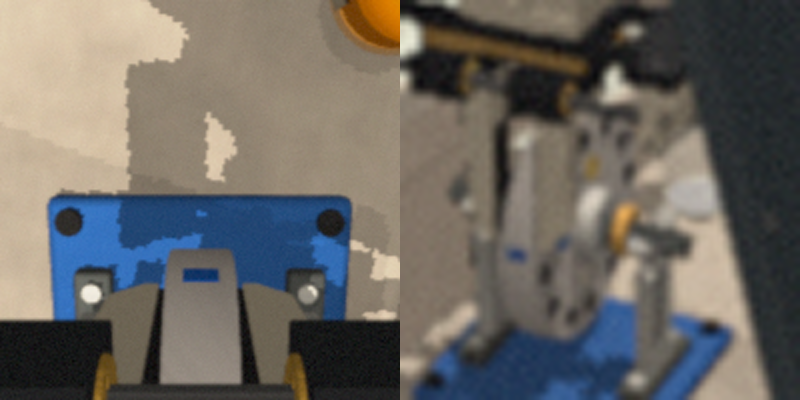

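Request:
jog_arm:
  plan:
    - [0, -2, 3.5, 0, 1]
    - [0, -3.8, 7.5, 0, 1]
    - [0, -5.2, 12, 0, 1]
    - [0, -6, 16, 0, 1]
    - [0, -6.6, 20, 0, 1]
    - [0, -6.8, 23, 0, 1]
    - [0, -6.8, 23, 0, 1]

```text
time_s: 19.5
ee_pos: [0.4999, -0.1084, 0.0898]
tool_rot: [-3.141, -0.0, 0.181]
contact_force: [2.6, 5.4, 4.7]
gripper_width: 0.216
```

```bash
python3 -c "
from h import *
look('15');  [print(x) for x in facephi('15')]
"
```

```text
19.5 [ 0.4999 -0.1084  0.0898] [2.6 5.4 4.7] 0.216
('red', 7, [261.9, 161.6], 'r', np.float64(32.6), 'phi', np.float64(-81.3))
('yellow', 7, [256.4, 160.3], 'r', np.float64(29.1), 'phi', np.float64(5.9))
```

Request:
jog_arm:
  plan:
    - [0, 0, -1, 0, 0.6]
    - [0, 0, -1, 0, 0.6]
    - [0, 0, -1, 0, 0.6]
    - [0, 0, -10, 0, 0.5]
    - [0, 5, -30, 0, 0.5]
    - [0, 53, -49, 0, 0.5]
    - [0, 53, -49, 0, 0.5]
    - [0, 53, -49, 0, 0.5]

```text
time_s: 20.4
ee_pos: [0.5093, -0.1619, 0.1392]
tool_rot: [3.141, -0.001, 0.179]
contact_force: [-0.2, 1.0, -1.2]
gripper_width: 0.5
```

```bash
python3 -c "
from h import *
look('16');  arbor('16');[print(x) for x in facephi('16')]
for c in ('red','yellow','blue'): print(rimphi('16',col=c))
"
```

```text
20.4 [ 0.5093 -0.1619  0.1392] [-0.2  1.  -1.2] 0.5
ridge(stand frame mm) [-57.2  -0.8   7.9] y range [-8.7  6.8] 346
ridge(stand frame mm) [57.3 -1.1  7.7] y range [-8.9  6.6] 342
('yellow', 3, [254.3, 148.7], 'r', np.float64(73.4), 'phi', np.float64(11.0))
('yellow', 6, [257.5, 159.0], 'r', np.float64(29.4), 'phi', np.float64(-8.0))
('blue', 4, [252.8, 173.0], 'r', np.float64(28.5), 'phi', np.float64(86.3))
[]
[]
[('blue', [240, 140, 80, 83, 3267], [-0.7, 44.5, 40.2], np.float64(47.9)), ('blue', [240, 245, 9, 5, 41], [-17.6, 11.5, 58.9], np.float64(11.0)), ('blue', [313, 245, 7, 5, 34], [17.7, 11.5, 58.9], np.float64(11.0))]
```

View pics/c16.png

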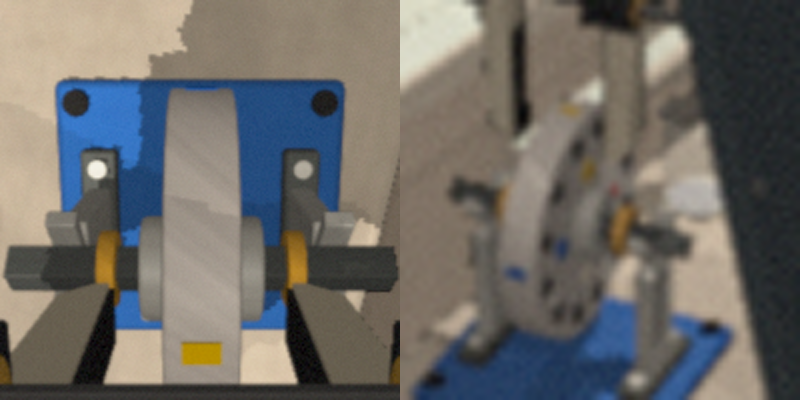

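Request:
jog_arm:
  plan:
    - [0, 0, 0, 0, 0.5]
    - [0, 0, 0, 0, 0.5]
    - [0, 0, 0, 0, 0.5]
    - [0, 0, 0, 0, 0.5]
    - [0, 0, 0, 0, 0.5]
    - [0, 0, 0, 0, 0.5]
    - [0, 0, 0, 0, 0.5]
    - [0, 0, 0, 0, 0.5]
    - [0, 0, 0, 0, 0.5]
    - [0, 0, 0, 0, 0.5]

```text
time_s: 21.5
ee_pos: [0.5093, -0.1613, 0.1387]
tool_rot: [-3.142, -0.0, 0.181]
contact_force: [-0.4, -1.1, -1.2]
gripper_width: 0.5
```

```bash
python3 -c "
from h import *
look('17'); [print(x) for x in facephi('17')]
for c in ('red','yellow','blue'): print(rimphi('17',col=c))
"
```

```text
21.5 [ 0.5093 -0.1613  0.1387] [-0.4 -1.1 -1.2] 0.5
('yellow', 4, [255.0, 148.5], 'r', np.float64(71.0), 'phi', np.float64(8.0))
('yellow', 6, [257.3, 159.5], 'r', np.float64(28.3), 'phi', np.float64(-5.9))
[]
[]
[('blue', [240, 141, 80, 84, 3321], [-0.7, 44.8, 39.9], np.float64(48.3)), ('blue', [240, 246, 9, 4, 33], [-17.5, 11.9, 58.8], np.float64(11.5)), ('blue', [313, 247, 7, 3, 21], [17.8, 11.8, 58.8], np.float64(11.3))]
```

Request:
jog_arm:
  plan:
    - [0, 0, -10, 0, 0.5]
    - [0, 0, -10, 0, 0.5]
    - [0, 0, -10, 0, 0.5]
    - [0, 0, -10, 0, 0.5]
    - [0, 0, -10, 0, 0.5]
    - [0, 0, -10, 0, 0.5]
    - [0, 0, -10, 0, 0.5]
    - [0, 0, -10, 0, 0.5]
    - [0, 0, -10, 0, 0.5]
    - [0, 0, -10, 0, 0.5]

```text
time_s: 22.6
ee_pos: [0.5093, -0.1613, 0.1487]
tool_rot: [-3.142, 0.0, 0.181]
contact_force: [0.1, 0.2, -0.2]
gripper_width: 0.499
```

```bash
python3 -c "
from h import *
look('18'); [print(x) for x in facephi('18')]
for c in ('red','yellow','blue'): print(rimphi('18',col=c))
"
```

```text
22.6 [ 0.5093 -0.1613  0.1487] [ 0.1  0.2 -0.2] 0.499
('yellow', 5, [255.2, 148.4], 'r', np.float64(70.5), 'phi', np.float64(7.0))
('yellow', 3, [257.3, 159.0], 'r', np.float64(29.9), 'phi', np.float64(-5.8))
[]
[]
[('blue', [240, 141, 80, 80, 3267], [-0.5, 44.5, 40.3], np.float64(47.9)), ('blue', [240, 241, 11, 9, 72], [-17.9, 9.5, 59.2], np.float64(9.1)), ('blue', [311, 242, 9, 8, 62], [18.1, 9.5, 59.2], np.float64(9.1))]
```

View pics/c18.png

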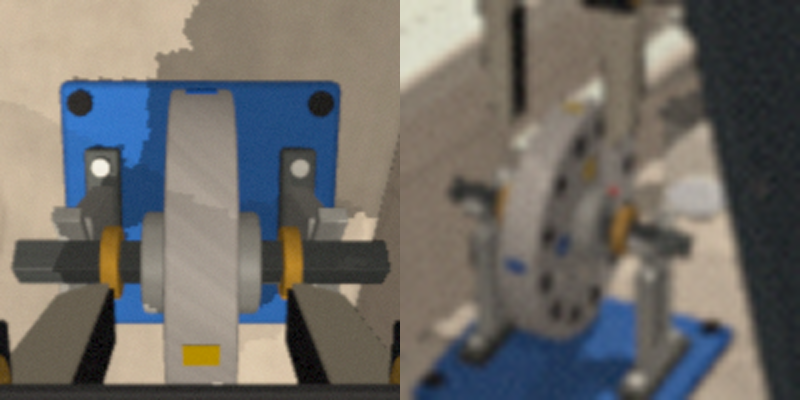

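```bash
sed -i 's/m\[250:\]=0; m\[:130\]/m[289:]=0; m[:130]/' h.py; python3 -c "
from h import *
for t in ('16','17','18'): print(rimphi(t,col='yellow'))
print(rimphi('13',col='blue'),rimphi('12',col='blue'))
C=C0+SR@np.array([0,-.0007,-.0004])
print(rimphi('18',C,'yellow'),rimphi('13',C,'blue'))
"
```

```text
[('yellow', [270, 271, 21, 12, 246], [0.1, -3.7, 59.9], np.float64(-3.5))]
[('yellow', [270, 280, 21, 9, 187], [0.1, -7.2, 59.6], np.float64(-6.9))]
[('yellow', [271, 272, 19, 11, 209], [0.1, -8.1, 59.4], np.float64(-7.8))]
[('blue', [240, 144, 80, 89, 3344], [-2.4, 46.3, 38.2], np.float64(50.5)), ('blue', [274, 228, 21, 12, 252], [1.9, 24.2, 54.9], np.float64(23.8)), ('blue', [240, 256, 12, 17, 172], [-15.8, 10.7, 59.0], np.float64(10.3)), ('blue', [315, 257, 5, 16, 57], [17.2, 10.3, 59.1], np.float64(9.9))] [('blue', [240, 144, 80, 89, 3348], [-2.4, 46.3, 38.1], np.float64(50.6)), ('blue', [274, 232, 21, 12, 252], [2.0, 22.6, 55.6], np.float64(22.1)), ('blue', [240, 256, 12, 17, 172], [-15.8, 10.7, 59.0], np.float64(10.3)), ('blue', [315, 257, 5, 16, 57], [17.3, 10.3, 59.1], np.float64(9.9))]
[('yellow', [271, 272, 19, 11, 209], [0.1, -7.6, 59.5], np.float64(-7.3))] [('blue', [240, 144, 80, 89, 3344], [-2.4, 46.8, 37.5], np.float64(51.3)), ('blue', [274, 228, 21, 12, 252], [1.9, 24.7, 54.7], np.float64(24.3)), ('blue', [240, 256, 12, 17, 172], [-15.9, 11.2, 58.9], np.float64(10.8)), ('blue', [315, 257, 5, 16, 57], [17.3, 10.8, 59.0], np.float64(10.4))]
```

Request:
jog_arm:
  plan:
    - [0, 0, 8, 0, 0.6]
    - [0, 0, 8, 0, 0.7]
    - [0, 0, 8, 0, 1]
    - [0, 0, 8, 0, 1]
    - [0, 0, 8, 0, 1]
    - [0, 0, 8, 0, 1]
    - [0, 0, 8, 0, 1]

```text
time_s: 23.4
ee_pos: [0.5094, -0.1613, 0.1407]
tool_rot: [-3.142, -0.0, 0.181]
contact_force: [1.2, -0.1, -2.9]
gripper_width: 0.209
```

Request:
jog_arm:
  plan:
    - [0, 2.5, 1, 0, 1]
    - [0, 7, 1.5, 0, 1]
    - [0, 11, 2.2, 0, 1]
    - [0, 15, 3, 0, 1]
    - [0, 19, 4.3, 0, 1]
    - [0, 23, 6.2, 0, 1]
    - [0, 27, 8.4, 0, 1]
    - [0, 29.5, 10, 0, 1]
    - [0, 29.5, 10, 0, 1]
    - [0, 29.5, 10, 0, 1]

```text
time_s: 24.4
ee_pos: [0.5149, -0.191, 0.1317]
tool_rot: [3.14, -0.001, 0.181]
contact_force: [-2.2, -2.0, 8.5]
gripper_width: 0.215
```

```bash
python3 -c "
from h import *
look('19'); arbor('19'); [print(x) for x in facephi('19')]
C=C0+SR@np.array([0,-.0007,-.0004])
for c in ('yellow','blue'): print(rimphi('19',C,col=c))
"
```

```text
24.4 [ 0.5149 -0.191   0.1317] [-2.2 -2.   8.5] 0.215
ridge(stand frame mm) [-57.7  -0.8   7.9] y range [-8.9  6.6] 403
ridge(stand frame mm) [56.5 -0.8  8. ] y range [-8.7  6.6] 406
('yellow', 7, [260.1, 158.1], 'r', np.float64(30.9), 'phi', np.float64(-43.6))
[('yellow', [270, 276, 20, 7, 140], [0.0, -36.5, 47.6], np.float64(-37.5))]
[('blue', [240, 130, 19, 51, 757], [-14.4, 29.3, 52.3], np.float64(29.3)), ('blue', [302, 130, 18, 51, 713], [14.6, 29.5, 52.3], np.float64(29.4)), ('blue', [240, 205, 19, 33, 414], [-14.7, -3.8, 59.9], np.float64(-3.7)), ('blue', [302, 206, 18, 32, 390], [14.9, -3.9, 59.9], np.float64(-3.7))]
```

View pics/c19.png

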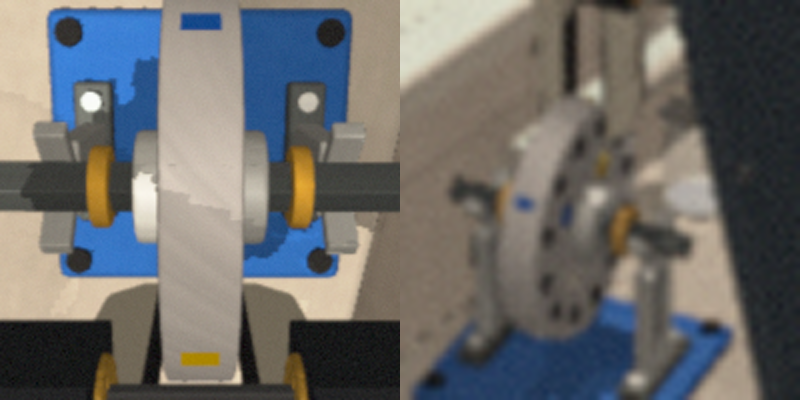

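```bash
sed -i 's/m\[:130\]=0/m[:100]=0/' h.py; python3 -c "
from h import *
C=C0+SR@np.array([0,-.0007,-.0004])
s=load('w19'); h=cv2.cvtColor(s['frame'],cv2.COLOR_BGR2HSV)
m=cv2.inRange(h,*COL['blue']); m[122:]=0; m[:,:267]=0; m[:,294:]=0
k,l,st,c=cv2.connectedComponentsWithStats(m);print(st,c)
for cc in c[1:]:
  o,d=ray(s,*cc); o=SR.T@(o-C); d=SR.T@d
  A=d[1]**2+d[2]**2;B=o[1]*d[1]+o[2]*d[2];D=B*B-A*(o[1]**2+o[2]**2-.06**2)
  p=o+(-B-D**.5)/A*d; print(p,np.degrees(np.arctan2(p[1],p[2])))
"
```

```text
[[     0      0    560    420 235048]
 [   271    107     19      8    152]] [[279.49967666 209.56402097]
 [280.         110.5       ]]
[0.00022131 0.04757308 0.0365623 ] 52.45591458239107
```

Request:
jog_arm:
  plan:
    - [0, 0, 0, 0, 1]
    - [0, 0, 0, 0, 1]
    - [0, 0, 0, 0, 1]
    - [0, 0, 0, 0, 1]
    - [0, 0, 0, 0, 1]

```text
time_s: 25.0
ee_pos: [0.5149, -0.191, 0.1318]
tool_rot: [3.14, -0.001, 0.181]
contact_force: [-2.5, -2.1, 7.1]
gripper_width: 0.212
```

```bash
python3 -c "
from h import *
look('20'); arbor('20')
C=C0+SR@np.array([0,-.0007,-.0004]); print(rimphi('20',C,col='yellow'))
print(ticket.close_job())
"
```

```text
25.0 [ 0.5149 -0.191   0.1318] [-2.5 -2.1  7.1] 0.212
ridge(stand frame mm) [-55.9  -0.9   8.1] y range [-8.8  6.5] 403
ridge(stand frame mm) [57.2 -1.   7.9] y range [-8.6  6.7] 404
[('yellow', [270, 276, 20, 7, 140], [0.1, -36.5, 47.6], np.float64(-37.5))]
the job is handed in; nothing more can be done
None
```

I seated the rotor in the smaller blue stand, found the heavy side, turned it to point down, and handed the job in at about 25 s, still holding the rim.

**Finding the heavy side:** Let go from one side, the rotor stopped with the yellow mark at about −66° from the top. From the other side it stopped at about −8°. The middle is −37°, so friction stops it about 29° short, within the stated 15 to 35°. The first release, where nothing moved, fits this: the heavy side was then nearly straight up.

**Last checks:**
- **Angle:** the rim marks put yellow at −37.5° and blue at +52.5°, within about 1° of the target. The coarser side-camera reading gave yellow at −43.6°, about 6° off.
- **Seat:** the arbor lay within about 1 mm of the seat across the stand and in height, and the picture before hand-in showed it down in both rests.
- **Hold:** the fingers stayed closed on the 20 mm rim, and yellow did not move over the last 0.6 s.

**What went wrong:** My first turning stroke pushed the arbor about 8 mm up one side of the rests. I brought it back at once without dropping it, and after that only used strokes that press downward. At the two stops used for the measurement, the rotor was still creeping by about 1 to 2° per second.

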